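# Release the transit screw and open the pod drawer

## Robot

A 6-joint arm with a two-finger parallel gripper is mounted at the origin on a cart in front of the work surface, level with it; the furniture and walls round the work are solid. World frame = base frame: x ahead of the robot, y to its left, z up, the work surface at z = 0. Lengths are in m, angles in rad, forces in N, time in s.
With the tool pointing down it reaches from about 0.3 to 0.875 m from the base axis. Payload 6.4 kg.
Tool frame: the origin (TCP) lies midway between the tips of the shut fingers; the grasp point (between the pads) lies 19 mm behind it; z points along the fingers, y is the line along which they close (so a half turn about z gives the same grasp; the last joint's range is limited). The gripper opens to 88 mm and grips with 3 to 60 N. Pads are 18 mm wide; open, the fingers measure 123 mm over their backs; the gripper's body (75 mm by 187 mm) begins 45 mm behind the grasp point.
Start: joints at [0.964, 0.181, 1.607, -0, 1.354, -0.206], TCP at [0.224, 0.529, 0.239] pointing down, gripper open.
Joint ranges: [-2.99, 2.99], [-0.89, 2.07], [0.3, 2.58], [-1.14, 4.28], [0, 2.63], [-3.12, 3.12]. Speed limits (rad/s): [2.57, 2.57, 3.01, 3.14, 3.14, 3.14].

## Interface

Orientations are given as a unit quaternion [x, y, z, w].
In Python, from workcell import manip gives the robot as it stands.
- The arm moves only by the tool drive_tool, never from a script. Its argument "moves" is a list of rows, each a list of 7 numbers: the shift along the tool's x, y, z in units of 25 mm (1.0 is 25 mm), then the turn, a rotation vector about the tool's x, y, z in units of 6 degrees (1.0 is 6 degrees), then the finger opening in mm, from 0 to 88.1. In form: [[dx, dy, dz, wx, wy, wz, fingers], ...]. A call has 1 to 20 rows; each row is the pose to reach, as a shift and turn from the pose commanded when the call began, along the tool's axes at that moment; what a row does not reach only later rows make up. A row lasts 1/10 s, in which the tool goes at most 50 mm and 8.59 degrees, less where a joint would pass 70% of its speed; a pose out of reach is approached as far as the arm can. A call with a gripper value outside its range is refused whole. The fingers move at their own pace and stop on an object; the grip force is fixed at half the most. Time passes only in rows, so rows that repeat a pose let the fingers close. It gives the time, the measured TCP pose, the force, the opening and the grip force at its end, in the units of the state.
- manip.observe(): the state, without advancing time (a new reading comes with each control period).
- manip.read_camera(name): name is "side" or "top" or "wrist"; returns a dict with "pixels" (420x560x3 uint8, blue, green, red), "vfov" (degrees; the focal length in pixels is half the picture's height over the tangent of half this angle, whatever the lens; pixels are square), "cx", "cy" (the principal point, pixels), "extrinsics" (4x4, takes a point from camera to world coordinates). Camera axes: x right, y down, z forward; pixel columns grow to the right and rows downward; lengths in m; the calibration is good to about 2 mm. A picture is of the moment at which its call begins. There is no depth.
- manip.job_done(): hands the job in; it is judged then, once.
The state is a dict: "time_s": time; "qpos": joint angles; "dq": joint speeds; "tau": joint torques, N m; "tcp_pos": TCP position; "ee_rot": TCP orientation; "contact_force": force on the tool from outside, world axes, zero at the start; "wrist_torque": the same for the moment, N m; "opening": finger opening in m; "grip_force": force on a finger pad.
Only numpy, scipy, OpenCV 4.12 (cv2) and the standard library are available. Lean on these libraries where they do the work, as an engineer would, in place of code of your own. Each camera call takes 0.05 s, during which the arm holds its last target. There are 200 camera calls.

## Task

Free the coffee pod drawer from its transit lock: pull the black knob of the captive screw up against its spring, turn it anticlockwise until its thread catches, and wind it all the way out to its stop so that it stays up by itself when you let go. Then pull the drawer out by its steel grip as far as it goes. Never force the thread, and leave the other things on the worktop where they are.

Things in the scene. Friction and masses are not known exactly. Their poses are not given: they have to be found in the camera images.
- unit: dark steel pod drawer unit, 160 x 160 x 75 mm high, fixed. Origin: centre of its underside, z up; the wooden drawer front faces its own -x and the drawer opens to -x. The captive screw stands upright on top, on a round steel boss (38 mm across, 22 mm high, thin brass collar on it), axis 10 mm from the unit's centre to -x. The screw's pin holds the drawer until it is lifted more than 10 mm
- knob (a point): middle of the screw's black fluted knob, an upright cylinder 28 mm across and 32 mm high; the point is on the axis, 16 mm below its top. With the screw down it is 120 mm above the worktop and 21 mm above the collar. It rises and turns with the screw. Wound fully out, a red band shows on the shank under the knob
- screw_lift (a joint): lift of the screw, m. 0 = down, held by a spring: 4 N, plus 0.4 N per mm. Outside the catch window it lifts only 3 mm, then meets the collar's blind face. In the window it lifts to 8 to 10.5 mm; turned anticlockwise from there its thread carries it up 3.3 mm per rad (1.5 mm axial play) to about 12 mm, fully out. Let go in the window it springs down; 0.4 rad past the window friction holds it up
- screw_turn (a joint): turn of the knob, rad, growing anticlockwise seen from above; starts near 0. The catch window is about 0.4 rad wide and begins somewhere 0.3 to 1.3 rad anticlockwise of the start (unseen, different each time). A firm stop lies 1.6 to 2.1 rad anticlockwise of the place where it caught; the climb ends about 0.25 rad before it. Turning takes under 0.15 N m; unlifted it turns freely
- collar: brass collar on the boss, 33 mm across, in which the screw's thread runs unseen, 13 mm from the axis. Origin on the screw's axis, level with the unit's top. It gives a little: about 1 mm per 5 N. More than 32 N on its thread spoils it: pulling up hard where it has not caught, or twisting over 0.25 N m against the end stop
- drawer (a joint): how far the drawer is open, m: 0 shut, 0.070 at its stop; slides with 2.5 N of friction and stays where it is left
- drawer_grip (a point): the point to take the drawer's steel grip: a rounded upright block standing out of the middle of the drawer front, 12 mm wide (along the unit's y), 40 mm out from the front, 30 mm high with its top 51 mm above the worktop. The point is 24 mm out from the front and 11 mm below the block's top; axes as the unit's
- mug: cream mug, bystander, 87 x 117 x 91 mm, origin under its centre
- green_jar: small glass jar with green herbs and a wooden lid, bystander, 47 x 47 x 87 mm
- timer: white and red kitchen timer, bystander, 66 x 66 x 60 mm
- tongs_1: steel tongs lying flat, bystander, 336 x 66 x 38 mm

How it is judged:
On the way, in this order (a step that is already met when the one before it is completed fails the run):
1. the screw is pulled up through the window into its thread (value of joint screw_lift above 0.0082 m), for 0.1 s.
2. the screw is wound out to the end of its thread and stays up with nothing touching it (value of joint screw_lift above 0.0108 m and contact force between the fingers and anything else below 0.3 N), for 0.3 s.
At the end, for the whole second after the job is handed in: the drawer stands open by at least 62 of its 70 mm and at rest, and the screw stands wound out on its thread (lifted more than 10.8 of about 12 mm) (value of joint drawer above 0.062 m and value of joint screw_lift above 0.0108 m and velocity of joint drawer below 0.01 m/s); the robot touches nothing.
It fails at once if the thread in the collar is forced with more than 32 N (contact force between collar and anything else above 32 N).
It fails at once if a bystander is moved more than 30 mm (distance of any of mug, green_jar, timer, tongs_1 from where it was at the start of the episode above 0.03 m).
It also fails if it takes over 72 s, if anything falls off the work surface, if the arm or the gripper's body presses on something with over 40 N, if the wrist force passes 120 N, or if a joint passes its speed limit or range.

## Working session

There is one attempt and no reset: what is moved stays moved. The work goes in short steps, Python scripts to look and compute and a tool call to move; the robot and the scene stay as the last step left them, time stands still between calls to the robot, and variables do not carry over. Pictures are saved under pics/ and viewed, at most 10 in all, crops included, and the job is handed in when it is done.

Besides the shell and the picture viewer there is one more tool, called as name([rows], argument=value, ...), one row to a line, values as JSON. drive_tool: Moves the arm, as the interface text tells. Its arguments: {"type":"object","properties":{"moves":{"type":"array","items":{"type":"array","items":{"type":"number"}}}},"required":["moves"]}

```bash
mkdir -p pics; python3 - <<'E'
from workcell import manip
import cv2,numpy as np
for n in ["side","top"]:
    c=manip.read_camera(n); cv2.imwrite(f"pics/{n}0.png",c["pixels"]); print(n,c["vfov"],c["cx"],c["cy"],np.round(c["extrinsics"],4).tolist())
s=manip.observe(); print({k:np.round(v,3).tolist() for k,v in s.items()})
E
```

```text
side 43.11125449802264 284.2366691288328 206.75964985803728 [[-0.9998, -0.0158, -0.0158, 0.5777], [0.0049, 0.535, -0.8448, 1.042], [0.0218, -0.8447, -0.5348, 0.7594], [0.0, 0.0, 0.0, 1.0]]
top 49.936950717367516 280.1863409994406 209.93171172444727 [[0.0132, -0.9951, 0.0984, 0.4382], [-0.9999, -0.0126, 0.0069, 0.0053], [-0.0056, -0.0985, -0.9951, 1.0667], [0.0, 0.0, 0.0, 1.0]]
{'time_s': 0.1, 'qpos': [0.964, 0.181, 1.608, 0.0, 1.354, -0.206], 'dq': [-0.0, -0.001, -0.001, 0.0, -0.0, -0.001], 'tau': [0.0, -43.482, -34.269, 0.07, 0.034, -0.0], 'tcp_pos': [0.224, 0.529, 0.238], 'ee_rot': [0.199, 0.98, -0.001, -0.0], 'contact_force': [0.233, 0.191, 0.204], 'wrist_torque': [-0.015, 0.007, -0.024], 'grip_force': 0.0, 'opening': 0.088}
```

View pics/side0.png

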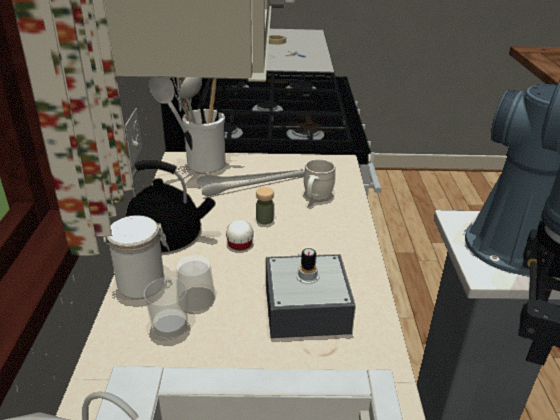

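View pics/top0.png

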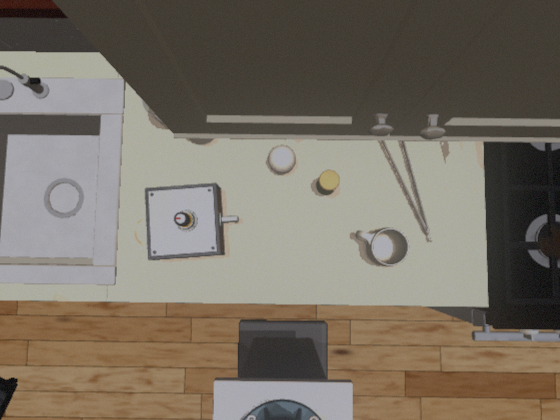

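The side view shows the unit, with its knob at about (309,258). In the top view the unit's centre is near (184,221) and its grip near (229,218), pointing to world -y. I'll enlarge the unit.

```bash
python3 - <<'E'
import cv2,numpy as np
a=cv2.imread("pics/top0.png")[175:270,135:250]; b=cv2.imread("pics/side0.png")[235:345,255:365]
f=lambda i:cv2.resize(i,(400,400*i.shape[0]//i.shape[1]),interpolation=cv2.INTER_CUBIC)
a,b=f(a),f(b);h=max(a.shape[0],b.shape[0]);o=np.zeros((h,800,3),np.uint8);o[:a.shape[0],:400]=a;o[:b.shape[0],400:]=b
cv2.imwrite("pics/z0.png",o)
E
```

```text
(no output)
```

View pics/z0.png

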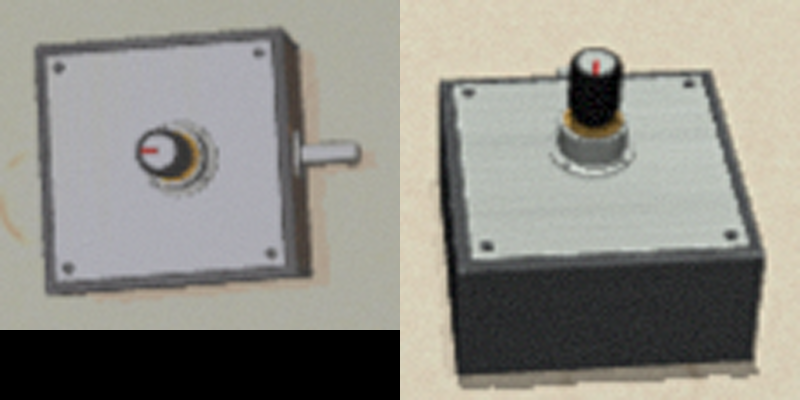

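The left crop (top view) gives the top-face corners (38,45), (280,28), (292,272), (50,293), the knob top (156,152) and the grip end (360,153). The right crop (side view) gives the corners (441,80), (711,70), (764,255), (460,270) and the knob top (597,63).

```bash
cat > h.py <<'E'
from workcell import manip
import numpy as np, cv2
def ray(c,px,z):
    f=c["pixels"].shape[0]/2/np.tan(np.radians(c["vfov"]/2)); E=np.array(c["extrinsics"])
    d=E[:3,:3]@np.array([(px[0]-c["cx"])/f,(px[1]-c["cy"])/f,1]); return E[:3,3]+d*(z-E[2,3])/d[2]
def proj(c,p):
    f=c["pixels"].shape[0]/2/np.tan(np.radians(c["vfov"]/2)); E=np.linalg.inv(c["extrinsics"])
    q=E[:3,:3]@p+E[:3,3]; return np.array([f*q[0]/q[2]+c["cx"],f*q[1]/q[2]+c["cy"]])
E
python3 - <<'E'
from h import *
from scipy.optimize import least_squares
t=manip.read_camera("top");s=manip.read_camera("side")
T=lambda u,v:(135+u*115/400-.36,175+v*115/400-.36)
S=lambda u,v:(255+(u-400)*110/400-.36,235+v*110/400-.36)
# unit frame: drawer -x -> world -y
P=[(t,T(38,45),(80,80,75)),(t,T(280,28),(-80,80,75)),(t,T(292,272),(-80,-80,75)),(t,T(50,293),(80,-80,75)),(t,T(156,152),(-10,0,136)),(t,T(360,153),(-120,0,47)),
(s,S(441,80),(-80,80,75)),(s,S(711,70),(-80,-80,75)),(s,S(764,255),(80,-80,75)),(s,S(460,270),(80,80,75)),(s,S(597,63),(-10,0,136))]
def sgn(x,p):
    c,q=np.cos(x[2]),np.sin(x[2]);a=np.array(p)/1000
    return np.array([x[0]+c*a[0]-q*a[1],x[1]+q*a[0]+c*a[1],a[2]])
for m in (1,-1):
  # +y of unit side: yaw~90 => unit y -> world -x ; so m=-1 expected
  r=lambda x:np.concatenate([proj(c,sgn(x,(p[0],m*p[1],p[2])))-px for c,px,p in P])
  o=least_squares(r,[.4,.2,1.57]);print(m,o.x,o.cost);
  if m==-1: print(np.round(o.fun.reshape(-1,2),1).tolist())
x=o.x
print("knob",sgn(x,(-10,0,120)),"grip",sgn(x,(-104,0,40)))
print("rays knob",ray(t,T(156,152),.136),ray(s,S(597,63),.136))
st=manip.observe();print(st["tcp_pos"],st["ee_rot"])
E
```

```text
1 [0.50250685 0.1988894  3.9014899 ] 19681.202741322297
-1 [0.51092501 0.22847877 1.65286655] 8.900509340752537
[[-1.1, -0.7], [1.1, -0.8], [1.6, 1.1], [-1.7, 0.1], [0.8, -0.8], [-0.6, -1.2], [-0.2, -0.6], [0.9, -0.5], [1.4, 0.6], [-0.4, 0.3], [0.3, -0.3]]
knob [0.5117448  0.21851243 0.12      ] grip [0.51945074 0.12482882 0.04      ]
rays knob [0.51008763 0.2201931  0.136     ] [0.51245422 0.21942388 0.136     ]
[0.22415575 0.52918474 0.23815971] [ 1.99075039e-01  9.79984107e-01 -4.84100579e-04 -2.12052498e-04]
```

drive_tool([
  [-1,-0.45,0,0,0,1,80],
  [-2,-0.9,0,0,0,2,70],
  [-3,-1.35,0,0,0,3,60],
  [-4,-1.8,0,0,0,4,60],
  [-5,-2.25,0,0,0,5,60],
  [-6,-2.7,0,0,0,6,60],
  [-7,-3.15,0,0,0,7,60],
  [-8,-3.6,0,0,0,8,60],
  [-9,-4.05,0,0,0,9,60],
  [-10,-4.5,0,0,0,10,60],
  [-11,-4.95,0,0,0,11,60],
  [-12,-5.4,0,0,0,12,60],
  [-13,-5.85,0,0,0,13,60],
  [-14,-6.3,0,0,0,14,60],
  [-14.7,-6.6,0.5,0,0,15,60],
  [-15.2,-6.8,1,0,0,16,60],
  [-15.42,-6.95,1.5,0,0,17,60],
  [-15.42,-6.95,1.5,0,0,18,60],
])

```text
time_s: 2.0
tcp_pos: [0.5108, 0.2178, 0.1989]
ee_rot: [0.911, 0.412, -0.002, -0.0]
contact_force: [-0.6, 0.6, 0.4]
opening: 0.0596
grip_force: 0.0
```

drive_tool([
  [0,0,0,0,0,1,60],
  [0,0,0,0,0,2,60],
  [0,0,0,0,0,3,60],
  [0,0,0,0,0,4,60],
  [0,0,0,0,0,5,60],
  [0,0,0,0,0,6,60],
  [0,0,0,0,0,7,60],
  [0,0,0,0,0,8,60],
  [0,0,0,0,0,9,60],
  [0,0,0,0,0,10,60],
  [0,0,0,0,0,11,60],
  [0,0,0,0,0,12,60],
  [0,0,0,0,0,13,60],
  [0,0,0,0,0,14,60],
  [0,0,0,0,0,15,60],
  [0,0,0,0,0,15,60],
])

```text
time_s: 3.6
tcp_pos: [0.5113, 0.219, 0.201]
ee_rot: [0.937, -0.35, -0.0, 0.0]
contact_force: [-0.0, 0.2, -0.2]
opening: 0.06
grip_force: 0.0
```

```bash
python3 - <<'E'
from h import *
s=manip.observe(); print({k:np.round(v,4).tolist() for k,v in s.items()})
from scipy.spatial.transform import Rotation as R
M=R.from_quat(s["ee_rot"]).as_matrix();print(M.round(3).tolist())
c=manip.read_camera("wrist");cv2.imwrite("pics/w1.png",c["pixels"])
for z in(.099,.136): print(proj(c,np.array([.5114,.219,z])))
print(((np.array([.5114,.219,.106])-s["tcp_pos"])@M/.025).round(3))
E
```

```text
{'time_s': 3.6, 'qpos': [0.1913, 0.1763, 1.6915, 0.0, 1.2742, 2.478], 'dq': [0.0003, -0.0023, -0.0004, -0.0, -0.0012, -0.1089], 'tau': [-0.0161, -42.0639, -33.1167, -0.0515, -0.0528, 1.1027], 'tcp_pos': [0.5113, 0.219, 0.201], 'ee_rot': [0.9366, -0.3504, -0.0002, 0.0001], 'contact_force': [-0.0301, 0.204, -0.2493], 'wrist_torque': [0.001, 0.174, -0.017], 'grip_force': 0.0, 'opening': 0.06}
[[0.754, -0.656, -0.0], [-0.656, -0.754, -0.0], [-0.0, 0.0, -1.0]]
[278.88763491 205.07166053]
[278.87915593 221.12733687]
[ 4.0e-03 -1.0e-03  3.8e+00]
```

View pics/w1.png

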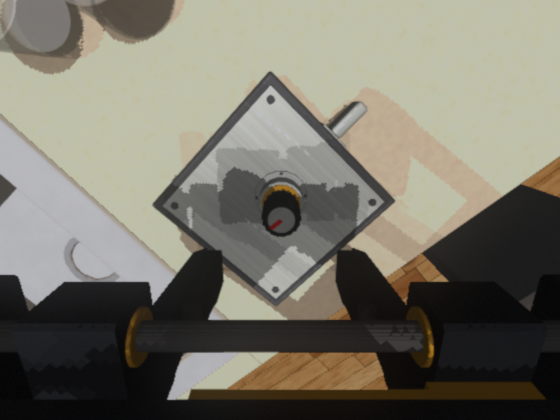

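The wrist view shows the knob top at (281,221), where (279,221) was predicted, so the gripper is aligned. Next I descend and close.

drive_tool([
  [0,0.01,0.6,0,0,0,56],
  [0,0.02,1.3,0,0,0,52],
  [0,0.02,2.0,0,0,0,50],
  [0,0.02,2.7,0,0,0,50],
  [0,0.02,3.3,0,0,0,50],
  [0,0.02,3.7,0,0,0,50],
  [0,0.02,3.8,0,0,0,50],
  [0,0.02,3.8,0,0,0,40],
  [0,0.02,3.8,0,0,0,30],
  [0,0.02,3.8,0,0,0,20],
  [0,0.02,3.8,0,0,0,20],
  [0,0.02,3.8,0,0,0,20],
  [0,0.02,3.8,0,0,0,20],
  [0,0.02,3.8,0,0,0,20],
])

```text
time_s: 5.05
tcp_pos: [0.5111, 0.218, 0.1072]
ee_rot: [0.937, -0.35, 0.0, 0.001]
contact_force: [-3.1, -3.9, 5.0]
opening: 0.0272
grip_force: 30.0
```

```bash
python3 - <<'E'
from h import *
s=manip.observe(); print({k:np.round(v,4).tolist() for k,v in s.items()})
from scipy.spatial.transform import Rotation as R
print(R.from_quat(s["ee_rot"]).as_matrix().T@s["contact_force"])
E
```

```text
{'time_s': 5.05, 'qpos': [0.1903, 0.2938, 1.7588, -0.0014, 1.0893, 2.4764], 'dq': [0.0011, 0.0007, 0.0014, -0.0004, 0.0014, 0.0018], 'tau': [1.2966, -42.6401, -30.1736, 0.8339, -1.2884, 0.0117], 'tcp_pos': [0.5111, 0.218, 0.1072], 'ee_rot': [0.9368, -0.3498, 0.0002, 0.0006], 'contact_force': [-3.1399, -3.9223, 5.025], 'wrist_torque': [-0.589, 0.6971, 0.0015], 'grip_force': 29.976, 'opening': 0.0272}
[ 0.20300304  5.02577794 -5.01937026]
```

drive_tool([
  [0,0.025,-0.05,0,0,-0.5,20],
  [0,0.025,-0.05,0,0,-1.2,20],
  [0,0.025,-0.05,0,0,-2,20],
  [0,0.025,-0.05,0,0,-3,20],
  [0,0.025,-0.05,0,0,-4,20],
  [0,0.025,-0.05,0,0,-4.4,20],
  [0,0.025,-0.05,0,0,-4.4,20],
])

```text
time_s: 5.75
tcp_pos: [0.5107, 0.2178, 0.1073]
ee_rot: [0.992, -0.127, 0.0, 0.0]
contact_force: [1.7, -2.2, -4.6]
opening: 0.0269
grip_force: 30.0
```

drive_tool([
  [0,0,-0.1,0,0,0,20],
  [0,0,-0.2,0,0,0,20],
  [0,0,-0.28,0,0,0,20],
  [0,0,-0.32,0,0,0,20],
  [0,0,-0.32,0,0,0,20],
  [0,0,-0.32,0,0,0,20],
])

```text
time_s: 6.35
tcp_pos: [0.5102, 0.218, 0.1135]
ee_rot: [0.992, -0.127, -0.001, 0.0]
contact_force: [7.5, -0.8, -22.1]
opening: 0.027
grip_force: 30.0
```

```bash
cat > o.py <<'E'
from h import *
from scipy.spatial.transform import Rotation as R
s=manip.observe();M=R.from_quat(s["ee_rot"]).as_matrix()
print(s["time_s"],"tcp",np.round(s["tcp_pos"],4),"Ftool",(M.T@s["contact_force"]).round(2),"T",np.round(s["wrist_torque"],3),"yaw",round(float(np.arctan2(M[1,1],M[0,1])),4),"q6",round(s["qpos"][5],3),"open",round(s["opening"],4),s["grip_force"])
E
python3 o.py
```

```text
6.35 tcp [0.5102 0.218  0.1135] Ftool [ 7.53 -1.13 22.08] T [-0.079 -1.085 -0.065] yaw -1.8256 q6 2.015 open 0.027 29.97012298554182
```

drive_tool([
  [0,0,0.16,0,0,0,20],
  [0,0,0.3,0,0,0,20],
  [0,0,0.3,0,0,-1,20],
  [0,0,0.3,0,0,-2,20],
  [0,0,0.3,0,0,-2.7,20],
  [0,0,0.3,0,0,-2.7,20],
  [0,0,0.2,0,0,-2.7,20],
  [0,0,0.12,0,0,-2.7,20],
  [0,0,0.08,0,0,-2.7,20],
  [0,0,0.08,0,0,-2.7,20],
])

```text
time_s: 7.35
tcp_pos: [0.5106, 0.2178, 0.1136]
ee_rot: [1.0, 0.013, -0.0, 0.0]
contact_force: [0.6, -5.6, -6.1]
opening: 0.0275
grip_force: 30.0
```

```bash
python3 o.py
```

```text
7.35 tcp [0.5106 0.2178 0.1136] Ftool [0.5  5.63 6.06] T [-0.857 -0.002  0.029] yaw -1.5444 q6 1.735 open 0.0275 29.976853150874376
```

drive_tool([
  [0,0,-0.06,0,0,0,20],
  [0,0,-0.12,0,0,0,20],
  [0,0,-0.12,0,0,0,20],
  [0,0,-0.12,0,0,0,20],
])

```text
time_s: 7.75
tcp_pos: [0.5105, 0.2178, 0.1163]
ee_rot: [1.0, 0.013, -0.0, 0.0]
contact_force: [1.5, -5.1, -7.8]
opening: 0.027
grip_force: 30.0
```

```bash
python3 o.py
```

```text
7.75 tcp [0.5105 0.2178 0.1163] Ftool [1.33 5.09 7.84] T [-0.731 -0.087  0.001] yaw -1.5445 q6 1.735 open 0.027 29.97639225795865
```

drive_tool([
  [0,0,-0.005,0,0,-0.4,20],
  [0,0,-0.01,0,0,-0.9,20],
  [0,0,-0.018,0,0,-1.4,20],
  [0,0,-0.025,0,0,-1.9,20],
  [0,0,-0.03,0,0,-2.4,20],
  [0,0,-0.038,0,0,-2.9,20],
  [0,0,-0.045,0,0,-3.4,20],
  [0,0,-0.05,0,0,-4,20],
  [0,0,-0.05,0,0,-4,20],
])

```text
time_s: 8.65
tcp_pos: [0.5106, 0.2176, 0.1174]
ee_rot: [0.975, 0.222, -0.0, 0.0]
contact_force: [1.9, -5.8, -8.4]
opening: 0.0269
grip_force: 30.0
```

```bash
python3 o.py
```

```text
8.65 tcp [0.5106 0.2176 0.1174] Ftool [-0.81  6.08  8.45] T [-0.85  -0.248  0.   ] yaw -1.1238 q6 1.314 open 0.0269 29.979211874306202
```

drive_tool([
  [0,0.01,-0.005,0,0,-0.4,20],
  [0,0.02,-0.012,0,0,-0.9,20],
  [0,0.025,-0.018,0,0,-1.4,20],
  [0,0.025,-0.025,0,0,-1.9,20],
  [0,0.025,-0.032,0,0,-2.4,20],
  [0,0.025,-0.04,0,0,-2.9,20],
  [0,0.025,-0.047,0,0,-3.4,20],
  [0,0.025,-0.055,0,0,-4,20],
  [0,0.025,-0.055,0,0,-4,20],
])

```text
time_s: 9.55
tcp_pos: [0.5107, 0.2174, 0.1187]
ee_rot: [0.908, 0.419, -0.0, 0.0]
contact_force: [1.6, -4.2, -10.0]
opening: 0.0271
grip_force: 30.0
```

```bash
python3 o.py
```

```text
9.55 tcp [0.5107 0.2174 0.1187] Ftool [-2.14  3.95 10.03] T [-0.745 -0.14   0.066] yaw -0.7057 q6 0.895 open 0.0271 29.97501304373145
```

drive_tool([
  [0,0.01,-0.003,0,0,-0.4,20],
  [0,0.01,-0.006,0,0,-0.9,20],
  [0,0.01,-0.01,0,0,-1.4,20],
  [0,0.01,-0.015,0,0,-1.9,20],
  [0,0.01,-0.02,0,0,-2.4,20],
  [0,0.01,-0.025,0,0,-2.9,20],
  [0,0.01,-0.03,0,0,-3.4,20],
  [0,0.01,-0.03,0,0,-3.9,20],
  [0,0.01,-0.03,0,0,-3.9,20],
])

```text
time_s: 10.45
tcp_pos: [0.5108, 0.2173, 0.1195]
ee_rot: [0.804, 0.594, -0.001, -0.0]
contact_force: [2.0, -4.5, -9.5]
opening: 0.0272
grip_force: 30.0
```

```bash
python3 o.py
```

```text
10.45 tcp [0.5108 0.2173 0.1195] Ftool [-3.68  3.21  9.5 ] T [-0.708 -0.093 -0.024] yaw -0.2982 q6 0.487 open 0.0272 29.97179612517357
```

drive_tool([
  [0,0,-0.005,0,0,-0.4,20],
  [0,0,-0.01,0,0,-0.8,20],
  [0,0,-0.015,0,0,-1.2,20],
  [0,0,-0.02,0,0,-1.6,20],
  [0,0,-0.02,0,0,-2,20],
  [0,0,-0.02,0,0,-2,20],
])

```text
time_s: 11.05
tcp_pos: [0.5109, 0.2173, 0.12]
ee_rot: [0.738, 0.675, -0.0, -0.0]
contact_force: [1.9, -4.3, -9.5]
opening: 0.0271
grip_force: 30.0
```

```bash
python3 o.py
```

```text
11.05 tcp [0.5109 0.2173 0.12  ] Ftool [-4.12  2.3   9.5 ] T [-0.825 -0.11  -0.03 ] yaw -0.0892 q6 0.278 open 0.0271 29.96941354125738
```

drive_tool([
  [0,0,0,0,0,-0.4,20],
  [0,0,0,0,0,-0.8,20],
  [0,0,0,0,0,-1.2,20],
  [0,0,0,0,0,-1.2,20],
])

```text
time_s: 11.45
tcp_pos: [0.5109, 0.2173, 0.1201]
ee_rot: [0.694, 0.72, -0.0, -0.0]
contact_force: [0.5, -4.2, -9.7]
opening: 0.0272
grip_force: 30.0
```

```bash
python3 o.py
```

```text
11.45 tcp [0.5109 0.2173 0.1201] Ftool [-4.25  0.38  9.75] T [-0.891 -0.027 -0.009] yaw 0.0365 q6 0.152 open 0.0272 29.967833245173097
```

drive_tool([
  [0,0,0,0,0,-0.4,20],
  [0,0,0,0,0,-0.8,20],
  [0,0,0,0,0,-1.2,20],
  [0,0,0,0,0,-1.2,20],
])

```text
time_s: 11.85
tcp_pos: [0.511, 0.2173, 0.1201]
ee_rot: [0.647, 0.762, -0.0, -0.0]
contact_force: [0.8, -4.3, -9.4]
opening: 0.0272
grip_force: 30.0
```

```bash
python3 o.py
```

```text
11.85 tcp [0.511  0.2173 0.1201] Ftool [-4.42  0.1   9.37] T [-0.884 -0.057  0.041] yaw 0.1623 q6 0.026 open 0.0272 29.966713842004538
```

drive_tool([
  [0,0,0,0,0,-0.4,20],
  [0,0,0,0,0,-0.8,20],
  [0,0,0,0,0,-1,20],
  [0,0,0,0,0,-1,20],
])

```text
time_s: 12.25
tcp_pos: [0.511, 0.2173, 0.1202]
ee_rot: [0.607, 0.795, -0.0, -0.0]
contact_force: [1.3, -4.5, -9.8]
opening: 0.0269
grip_force: 30.0
```

```bash
python3 o.py
```

```text
12.25 tcp [0.511  0.2173 0.1202] Ftool [-4.72  0.1   9.84] T [-0.915 -0.002  0.059] yaw 0.2664 q6 -0.078 open 0.0269 29.96628725901246
```

drive_tool([
  [0,0,0,0,0,-0.4,20],
  [0,0,0,0,0,-0.8,20],
  [0,0,0,0,0,-0.8,20],
])

```text
time_s: 12.55
tcp_pos: [0.511, 0.2173, 0.1202]
ee_rot: [0.573, 0.82, -0.0, -0.0]
contact_force: [1.2, -5.1, -9.8]
opening: 0.0269
grip_force: 30.0
```

```bash
python3 o.py
```

```text
12.55 tcp [0.511  0.2173 0.1202] Ftool [-5.22 -0.68  9.81] T [-0.952 -0.072  0.041] yaw 0.3507 q6 -0.162 open 0.0269 29.96576146222651
```

drive_tool([
  [0,0,0,0,0,-0.4,20],
  [0,0,0,0,0,-0.8,20],
  [0,0,0,0,0,-0.8,20],
])

```text
time_s: 12.85
tcp_pos: [0.511, 0.2173, 0.1202]
ee_rot: [0.538, 0.843, -0.0, -0.0]
contact_force: [2.1, -4.8, -9.9]
opening: 0.0273
grip_force: 30.0
```

```bash
python3 o.py; python3 - <<'E'
from h import *
c=manip.read_camera("side");a=c["pixels"][225:305,260:360];cv2.imwrite("pics/s2.png",cv2.resize(a,(800,600*1),interpolation=cv2.INTER_CUBIC))
E
```

```text
12.85 tcp [0.511  0.2173 0.1202] Ftool [-5.19 -0.09  9.86] T [-0.894 -0.114  0.026] yaw 0.4346 q6 -0.246 open 0.0273 29.96557731181383
```

View pics/s2.png

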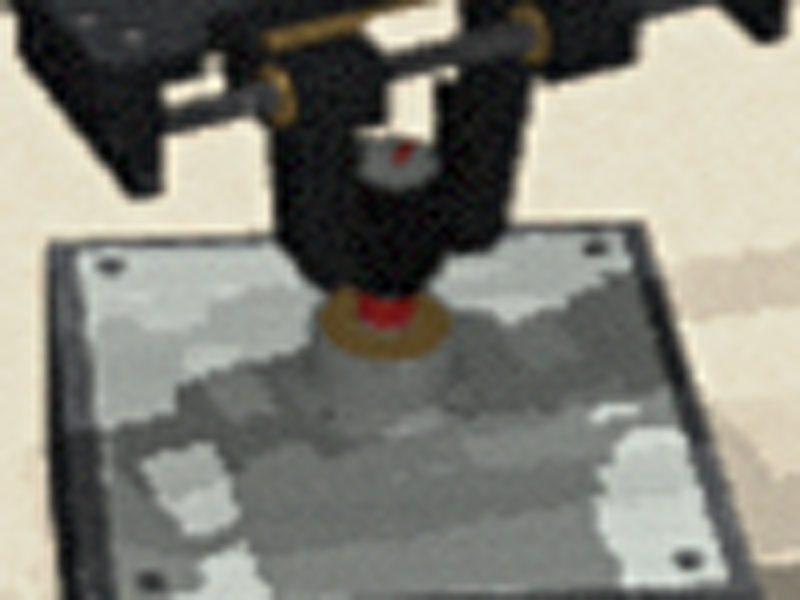

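The red band shows under the knob at (385,310), and the red pointer has gone round about 2.7 rad, so there has been no slip. I'll go on towards the stop in small steps, watching the torque.

drive_tool([
  [0,0,0,0,0,-0.4,20],
  [0,0,0,0,0,-0.8,20],
  [0,0,0,0,0,-0.8,20],
])

```text
time_s: 13.2
tcp_pos: [0.511, 0.2173, 0.1202]
ee_rot: [0.502, 0.865, -0.0, -0.0]
contact_force: [1.8, -5.4, -9.4]
opening: 0.0274
grip_force: 30.0
```

```bash
python3 o.py
```

```text
13.2 tcp [0.511  0.2173 0.1202] Ftool [-5.57 -1.08  9.42] T [-0.909 -0.155  0.005] yaw 0.5182 q6 -0.33 open 0.0274 29.965883530676365
```

drive_tool([
  [0,0,0.02,0,0,0,20],
  [0,0,0.04,0,0,0,20],
  [0,0,0.06,0,0,0,20],
  [0,0,0.06,0,0,0,20],
])

```text
time_s: 13.6
tcp_pos: [0.5111, 0.2173, 0.1194]
ee_rot: [0.503, 0.864, -0.0, -0.0]
contact_force: [-0.2, -5.1, -4.7]
opening: 0.0272
grip_force: 30.0
```

```bash
python3 o.py
```

```text
13.6 tcp [0.5111 0.2173 0.1194] Ftool [-4.36 -2.69  4.73] T [-1.101  0.321 -0.053] yaw 0.5172 q6 -0.328 open 0.0272 29.973582420498133
```

drive_tool([
  [0,0,0.01,0,0,-0.4,20],
  [0,0,0.02,0,0,-0.8,20],
  [0,0,0.025,0,0,-0.8,20],
  [0,0,0.025,0,0,-0.8,20],
])

```text
time_s: 14.0
tcp_pos: [0.5111, 0.2173, 0.119]
ee_rot: [0.466, 0.885, -0.0, -0.0]
contact_force: [-1.3, -4.7, -2.2]
opening: 0.0276
grip_force: 30.0
```

```bash
python3 o.py
```

```text
14.0 tcp [0.5111 0.2173 0.119 ] Ftool [-3.1  -3.71  2.2 ] T [-1.105  0.438 -0.128] yaw 0.6009 q6 -0.412 open 0.0276 29.97746047563851
```

drive_tool([
  [0,0,0,0,0,0,35],
  [0,0,0,0,0,0,45],
  [0,0,0,0,0,0,60],
  [0,0,0,0,0,0,60],
  [0,0,0,0,0,0,60],
  [0,0,0,0,0,0,60],
  [0,0,0,0,0,0,60],
  [0,0,-0.6,0,0,0,60],
  [0,0,-1.4,0,0,0,60],
  [0,0,-2.4,0,0,0,60],
  [0,0,-3.2,0,0,0,60],
  [0,0,-3.2,0,0,0,60],
])

```text
time_s: 15.2
tcp_pos: [0.5135, 0.218, 0.2025]
ee_rot: [0.465, 0.886, 0.002, 0.003]
contact_force: [0.3, -0.2, -0.2]
opening: 0.0599
grip_force: 0.0
```

```bash
python3 o.py; python3 - <<'E'
from h import *
c=manip.read_camera("side");a=c["pixels"][225:305,260:360];a=cv2.resize(a,(500,400),interpolation=cv2.INTER_CUBIC)
b=cv2.resize(cv2.imread("pics/side0.png")[225:305,260:360],(300,240))
o=np.zeros((400,800,3),np.uint8);o[:,:500]=a;o[:240,500:]=b
cv2.imwrite("pics/s3.png",o)
k=[.511,.2173]
for z in (.136,.148): print(proj(c,np.array(k+[z])))
s=manip.observe()
from scipy.spatial.transform import Rotation as R
M=R.from_quat(s["ee_rot"]).as_matrix();print(M.round(3).tolist())
u=1.6529;ux=np.array([np.cos(u),np.sin(u),0]); K=np.array([.511,.2173,0]); G=K-.094*ux; print("grip",G)
for z in (.16,.021): print(((G+[0,0,z]-s["tcp_pos"])@M/.025).round(3))
print("target y angle",u+np.pi/2-np.pi)
E
```

```text
15.2 tcp [0.5135 0.218  0.2025] Ftool [-0.34  0.08  0.25] T [-0.063  0.056  0.019] yaw 0.6046 q6 -0.416 open 0.0599 0.0
[309.51581568 251.31136085]
[309.80977206 246.33209934]
[[-0.568, 0.823, 0.004], [0.823, 0.568, 0.001], [-0.002, 0.004, -1.0]]
grip [0.51870908 0.12361665 0.        ]
[-3.238 -1.94   1.614]
[-3.228 -1.961  7.174]
target y angle 0.08210367320510326
```

View pics/s3.png

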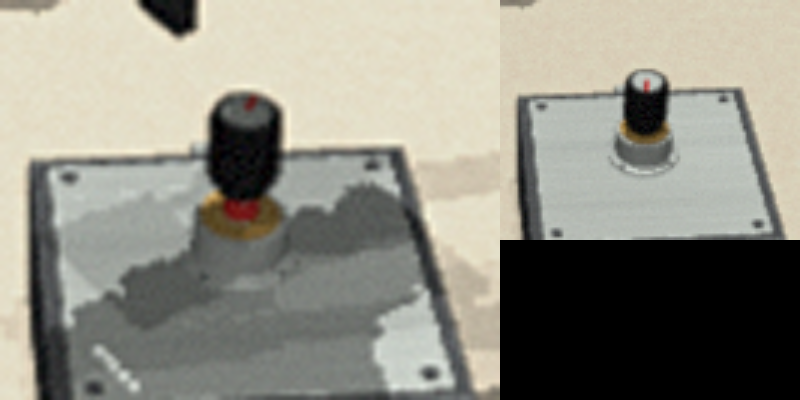

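The knob stays up by itself with the red band showing at (240,208). Its top is at row 246.6, where 246.3 is predicted for a 12 mm lift. Next is the grip.

drive_tool([
  [-0.6,-0.35,0,0,0,0.8,60],
  [-1.3,-0.75,0,0,0,1.6,60],
  [-2.0,-1.15,0,0,0,2.5,60],
  [-2.7,-1.55,0,0,0,3.5,60],
  [-3.2,-1.8,0,0,0,4.4,60],
  [-3.4,-1.95,0.4,0,0,5,60],
  [-3.4,-1.95,1.2,0,0,5,60],
  [-3.4,-1.95,2,0,0,5,60],
  [-3.4,-1.95,2.6,0,0,5,60],
  [-3.4,-1.95,2.6,0,0,5,60],
  [-3.4,-1.95,2.6,0,0,5,60],
  [-3.4,-1.95,2.6,0,0,5,60],
])

```text
time_s: 16.45
tcp_pos: [0.5198, 0.1199, 0.1338]
ee_rot: [0.678, 0.735, 0.0, 0.0]
contact_force: [-0.3, -0.0, -0.7]
opening: 0.06
grip_force: 0.0
```

```bash
python3 o.py; python3 - <<'E'
from h import *
c=manip.read_camera("wrist");cv2.imwrite("pics/w4.png",c["pixels"])
print(proj(c,np.array([.519,.1196,.051])),proj(c,np.array([.5173,.1392,.051])))
E
```

```text
16.45 tcp [0.5198 0.1199 0.1338] Ftool [ 0.02 -0.33  0.72] T [-0.049  0.086  0.04 ] yaw 0.0809 q6 -0.077 open 0.06 0.0
[277.8979942  212.89205426] [277.70908071 188.51086645]
```

View pics/w4.png

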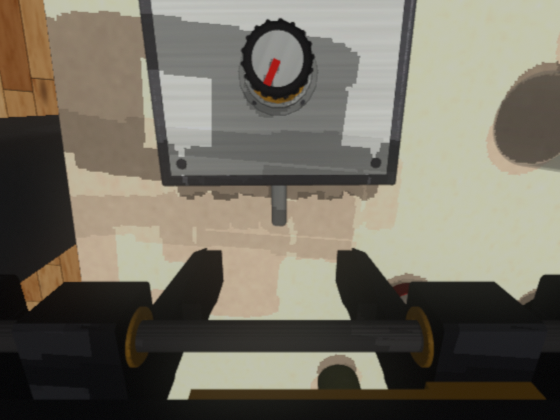

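The wrist view shows the grip at (279,205), with its end at row 225. It is centred and aligned between the fingers, and the knob stands up with its pointer visible. Now I descend and close.

drive_tool([
  [0,0,0.8,0,0,0,50],
  [0,0,1.7,0,0,0,45],
  [0,0,2.6,0,0,0,40],
  [0,0,3.4,0,0,0,40],
  [0,0,4,0,0,0,40],
  [0,0,4.3,0,0,0,40],
  [0,0,4.3,0,0,0,40],
  [0,0,4.3,0,0,0,30],
  [0,0,4.3,0,0,0,20],
  [0,0,4.3,0,0,0,5],
  [0,0,4.3,0,0,0,5],
  [0,0,4.3,0,0,0,5],
  [0,0,4.3,0,0,0,5],
  [0,0,4.3,0,0,0,5],
])

```text
time_s: 17.9
tcp_pos: [0.5196, 0.1198, 0.0264]
ee_rot: [0.678, 0.735, 0.0, 0.0]
contact_force: [-1.3, 0.1, 5.8]
opening: 0.0115
grip_force: 30.0
```

```bash
python3 o.py
```

```text
17.9 tcp [0.5196 0.1198 0.0264] Ftool [ 0.19 -1.25 -5.81] T [-0.14   0.432  0.095] yaw 0.0812 q6 -0.077 open 0.0115 29.99951829202473
```

drive_tool([
  [-0.15,0,-0.03,0,0,0,5],
  [-0.35,0,-0.04,0,0,0,5],
  [-0.6,0,-0.04,0,0,0,5],
  [-0.85,0,-0.04,0,0,0,5],
  [-1.1,0,-0.04,0,0,0,5],
  [-1.35,0,-0.04,0,0,0,5],
  [-1.6,0,-0.04,0,0,0,5],
  [-1.85,0,-0.04,0,0,0,5],
  [-2.1,0,-0.04,0,0,0,5],
  [-2.35,0,-0.04,0,0,0,5],
  [-2.55,0,-0.04,0,0,0,5],
  [-2.7,0,-0.04,0,0,0,5],
  [-2.78,0,-0.04,0,0,0,5],
  [-2.82,0,-0.04,0,0,0,5],
  [-2.82,0,-0.04,0,0,0,5],
  [-2.82,0,-0.04,0,0,0,5],
])

```text
time_s: 19.5
tcp_pos: [0.5256, 0.05, 0.0265]
ee_rot: [0.678, 0.735, 0.001, -0.0]
contact_force: [6.4, 6.9, -6.8]
opening: 0.0116
grip_force: 30.0
```

```bash
python3 o.py
```

```text
19.5 tcp [0.5256 0.05   0.0265] Ftool [6.4  6.89 6.86] T [ 1.033 -0.778  0.106] yaw 0.0803 q6 -0.213 open 0.0116 30.003536506555974
```

Pulled 70 mm out, against the stop. Now I release and rise.

drive_tool([
  [0,0,0,0,0,0,20],
  [0,0,0,0,0,0,35],
  [0,0,0,0,0,0,40],
  [0,0,0,0,0,0,40],
  [0,0,0,0,0,0,40],
  [0,0,-0.5,0,0,0,40],
  [0,0,-1.3,0,0,0,40],
  [0,0,-2.3,0,0,0,40],
  [0,0,-3.3,0,0,0,40],
  [0,0,-4.3,0,0,0,40],
  [0,0,-5,0,0,0,40],
  [0,0,-5,0,0,0,40],
  [0,0,-5,0,0,0,40],
])

```text
time_s: 20.8
tcp_pos: [0.5252, 0.0496, 0.1521]
ee_rot: [0.678, 0.735, 0.0, 0.0]
contact_force: [-1.0, -0.3, -0.4]
opening: 0.0402
grip_force: 0.0
```

```bash
python3 o.py; python3 - <<'E'
from h import *
c=manip.read_camera("side");a=c["pixels"];b=manip.read_camera("wrist")["pixels"]
o=np.hstack([cv2.resize(a[120:360,150:400],(400,384)),cv2.resize(b,(400,384))]);cv2.imwrite("pics/f.png",o)
E
```

```text
20.8 tcp [0.5252 0.0496 0.1521] Ftool [-0.19 -1.    0.37] T [-0.09   0.066  0.031] yaw 0.081 q6 -0.212 open 0.0402 0.0
```

View pics/f.png

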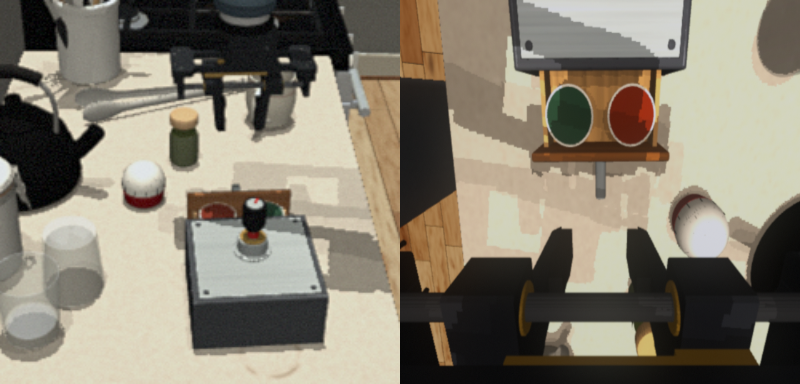

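The drawer is fully open, with the pods showing. The knob still stands up with its red band at (253,235), and the bystanders have not been disturbed.

```bash
python3 -c "
from workcell import manip
print(manip.job_done())"
```

```text
the job is handed in; nothing more can be done
None
```

The screw is wound out and stays up on its own with its red band showing, the drawer is pulled about 70 mm out to its stop, the bystanders look undisturbed, and I handed the job in at about 21 s (no verdict came back).

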